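Complete the objective rack

ROBOT

A 6-joint arm with a two-finger parallel gripper is mounted at the origin on a cart in front of the work surface, level with it; the furniture and walls round the work are solid. World frame = base frame: x ahead of the robot, y to its left, z up, the work surface at z = 0. Lengths are in m, angles in rad, forces in N, time in s.
With the tool pointing down it reaches from about 0.225 to 0.875 m from the base axis. Payload 3.4 kg.
Tool frame: the origin (TCP) lies midway between the tips of the shut fingers; the grasp point (between the pads) lies 19 mm behind it; z points along the fingers, y is the line along which they close (so a half turn about z gives the same grasp; the last joint's range is limited). The gripper opens to 85 mm and grips with 20 to 120 N. Pads are 22 mm wide; open, the fingers measure 114 mm over their backs; the gripper's body (76 mm by 85 mm) begins 54 mm behind the grasp point. The pads swing forward as they close: fully open they stand 13 mm farther back than shut.
Start: joints at [-1.258, 0.276, 1.505, -0, 1.361, -0.121], TCP at [0.242, -0.522, 0.231] pointing down, gripper open.
Joint ranges: [-2.89, 2.89], [-0.75, 2.08], [0.22, 2.7], [-1.18, 4.32], [0.11, 2.71], [-2.7, 2.7]. Speed limits (rad/s): [2.57, 2.57, 3.14, 3.14, 3.14, 3.14].

INTERFACE

Orientations are given as a unit quaternion [w, x, y, z].
In Python, from rig import * gives the robot as it stands.
- The arm moves only by the tool apply_moves, never from a script. Its argument "steps" is one flat list of numbers, 4 for each row, row after row: the shift along the world's x, y, z in cm, then the turn about the world's z in degrees. A call has 1 to 8 rows; each row is the pose to reach, as a shift and turn from the pose commanded when the call began; what a row does not reach only later rows make up. A row lasts 1/12 s, in which the tool goes at most 41.7 mm and 7.16 degrees, less where a joint would pass 70% of its speed; a pose out of reach is approached as far as the arm can. A call with a gripper value outside its range is refused whole. "jaw" is the closure in counts, from 0 (fully open) to 255 (shut), set as the call begins (left out, the last holds). The fingers move at their own pace and stop on an object; "newtons" is the grip in N (left out, the last holds). Time passes only in rows, so rows that repeat a pose let the fingers close. It gives the time, the measured TCP pose, the force, the opening and the grip force at its end, in the units of the state.
- get_state(): the state, without advancing time (a new reading comes with each control period).
- get_image(name): name is "scene" or "side" or "wrist"; returns the picture (420x560x3 uint8, red, green, blue); there is no depth.
- calibration(name): a dict with "fx", "fy", "cx", "cy" (pixels), "xyz" and "rotation" of the camera in the world. Camera axes: x right, y up, looking along -z (the intrinsics and any distortion apply to the point x, -y, -z); pixel columns grow to the right and rows downward; lengths in m; the calibration is good to about 2 mm. A picture is of the moment at which its call begins: read the wrist's pose just before it. calibration takes no time and is no camera call; for the wrist camera it gives the pose at the moment of the call.
- sign_off(): hands the job in; it is judged then, once.
The state is a dict: "clock": time; "qpos": joint angles; "qd": joint speeds; "effort": joint torques, N m; "position": TCP position; "ee_rot": TCP orientation; "contact_force": force on the tool from outside, world axes, zero at the start; "moment": the same for the moment, N m; "width": finger opening in m; "gripper_force": force on a finger pad.
Only numpy, scipy, OpenCV 4.12 (cv2) and the standard library are available. Lean on these libraries where they do the work, as an engineer would, in place of code of your own. Each camera call takes 0.05 s, during which the arm holds its last target. There are 200 camera calls.

TASK

The low sloping rack should hold one microscope objective case of each length, short, medium and long, lying straight up the slope in a bay of its own with its heavy end down against the foot stop; put in heavy end up, it tips out over the back. Put the short and the long case from the worktop into the two empty bays, no matter which into which; both ends look alike, so lift each case a little first and feel which end is heavy. Leave the spare medium case, the one already in the rack and everything else where they are.

Things in the scene. Friction and masses are not known exactly. Their poses are not given: they have to be found in the camera images.
- short_case: Black case 76 mm long: square barrel 30 x 30 mm between two identical square caps (34 x 34 mm, 13 mm thick). Lies loose on the worktop, axis 17 mm up, turned any way. 0.16 to 0.24 kg; an objective inside one end puts the balance point about 12 mm from the centre towards that end. Origin: centre of its length, on the axis. x runs along it; its sign says nothing of the weight.
- long_case: Black case 112 mm long: square barrel 30 x 30 mm between two identical square caps (34 x 34 mm, 13 mm thick). Lies loose on the worktop, axis 17 mm up, turned any way. 0.16 to 0.24 kg; an objective inside one end puts the balance point about 25 mm from the centre towards that end. Origin: centre of its length, on the axis. x runs along it; its sign says nothing of the weight.
- spare_case: Black case 94 mm long: square barrel 30 x 30 mm between two identical square caps (34 x 34 mm, 13 mm thick). The spare medium one: lies loose on the worktop, axis 17 mm up, turned any way, and stays there. Origin: centre of its length, on the axis. x runs along it; its sign says nothing of the weight.
- racked_case: Black case 94 mm long: square barrel 30 x 30 mm between two identical square caps (34 x 34 mm, 13 mm thick). The medium one already in the rack's middle bay, heavy end down; stays there. Origin: centre of its length, on the axis. x runs along it; its sign says nothing of the weight.
- rack: Fixed aluminium stand, 206 mm wide (y), 90 mm deep (x), 40 mm high: a low back rest sloping up and away from the robot at 25 deg, only 31 mm long up the slope, with a foot stop along its lower edge and three bays side by side, 66 mm apart. Cases overhang it at the top. Origin: under its middle, on the worktop; z up, x level towards its back, y to its left.
- bay_left (a point): Foot of the left bay (empty), mid-width, where back rest meets foot stop, 24 mm above the worktop. x: up the slope; y: to the rack's left; z: square out of the rest. Stop 18 mm high; two cheeks, 12 mm high, 12 mm long, leave a 42 mm wide pocket for the lower cap; from 16.5 mm up a 2 mm pad carries the barrel. Seated, a case's centre is half its length up x, 17 mm out along z.
- bay_middle (a point): Foot of the middle bay (holds the racked case), mid-width, where back rest meets foot stop, 24 mm above the worktop. x: up the slope; y: to the rack's left; z: square out of the rest. Stop 18 mm high; two cheeks, 12 mm high, 12 mm long, leave a 42 mm wide pocket for the lower cap; from 16.5 mm up a 2 mm pad carries the barrel. Seated, a case's centre is half its length up x, 17 mm out along z.
- bay_right (a point): Foot of the right bay (empty), mid-width, where back rest meets foot stop, 24 mm above the worktop. x: up the slope; y: to the rack's left; z: square out of the rest. Stop 18 mm high; two cheeks, 12 mm high, 12 mm long, leave a 42 mm wide pocket for the lower cap; from 16.5 mm up a 2 mm pad carries the barrel. Seated, a case's centre is half its length up x, 17 mm out along z.
- oil_bottle: Small bottle with a white cap, 25 mm across, 52 mm high, loose bystander on the left. Origin under its centre.

How it is judged:
By the outcome, as a careful person would: the job done as asked, in the order asked, and still so for the second after the job is handed in, with the robot touching nothing.
It also fails if it takes over 64 s, if anything falls off the work surface, if the arm or the gripper's body presses on something with over 40 N, if the wrist force passes 120 N, or if a joint passes its speed limit or range.

## Working session

There is one attempt and no reset: what is moved stays moved. The work goes in short steps, Python scripts to look and compute and a tool call to move; the robot and the scene stay as the last step left them, time stands still between calls to the robot, and variables do not carry over. Pictures are saved under pics/ and viewed, at most 10 in all, crops included, and the job is handed in when it is done.

Besides the shell and the picture viewer there is one more tool, called by a JSON object that holds its "op" and its "data", one argument or row to a line. apply_moves: Moves the arm, as the interface text tells. Its arguments: {"type":"object","properties":{"steps":{"type":"array","items":{"type":"number"}},"jaw":{"type":"number"},"newtons":{"type":"number"}},"required":["steps"]}

```bash
mkdir -p pics; ls; python3 - <<'E'
from rig import *
import cv2
for n in ("scene","side"):
    c=calibration(n); print(n,c)
    cv2.imwrite(f"pics/{n}0.png",get_image(n)[:,:,::-1])
print(get_state())
E
```

```text
pics
scene {'fx': 546.0985230863821, 'fy': 546.0985230863821, 'cx': 273.0447252255256, 'cy': 208.17423239335807, 'xyz': array([0.15430703, 0.81282407, 0.74728822]), 'rotation': array([-0.24963419, -0.11548124,  0.37527141,  0.88516565])}
side {'fx': 388.84723017624754, 'fy': 388.84723017624754, 'cx': 281.28493206279643, 'cy': 210.53527315064653, 'xyz': array([0.39420491, 0.92729904, 0.50789517]), 'rotation': array([-0.08305936, -0.03596952,  0.49028915,  0.86684709])}
{'clock': 0.1, 'qpos': array([-1.25802538e+00,  2.76552909e-01,  1.50597752e+00, -2.78342942e-05,
        1.36069397e+00, -1.21002851e-01]), 'qd': array([-0.00013511, -0.00093465, -0.00310193, -0.00032353,  0.00040257,
       -0.00113549]), 'effort': array([ 1.30137669e-03, -4.17698050e+01, -2.46404117e+01, -4.04655202e-04,
        5.79738611e-03,  1.03983263e-05]), 'position': array([ 0.24151568, -0.5213204 ,  0.2305257 ]), 'ee_rot': array([-8.10822726e-04,  9.76571138e-01,  2.15193275e-01, -9.16556278e-05]), 'contact_force': array([0.13665642, 0.03799407, 0.12718186]), 'moment': array([-0.00020509,  0.02512995, -0.01040707]), 'gripper_force': 0.0, 'width': 0.08514428401787809}
```

View pics/scene0.png

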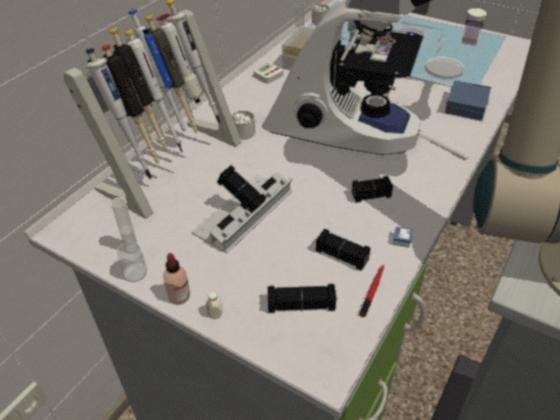

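View pics/side0.png

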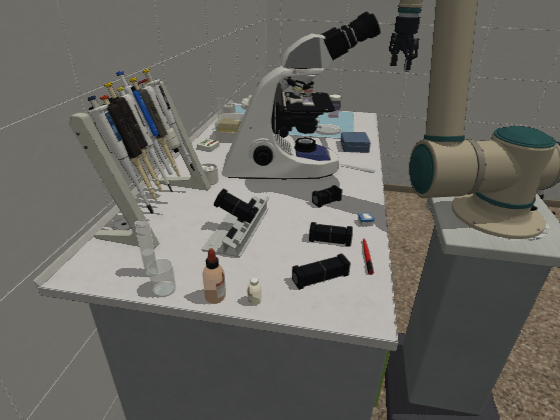

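The short case is at about (372,188) in the scene view, with the spare at (343,249) and the long case at (302,298). The rack runs from (210,235) to (290,182) with the racked case at (242,188). The bottle is at (214,304).

```bash
cat > h.py <<'E'
from rig import *
import cv2, numpy as np
from scipy.spatial.transform import Rotation as R
def rays(c,uv):
    uv=np.atleast_2d(uv).astype(float)
    d=np.c_[(uv[:,0]-c["cx"])/c["fx"],-(uv[:,1]-c["cy"])/c["fy"],-np.ones(len(uv))]
    w=np.array(c["rotation"]); return np.array(c["xyz"]),d@R.from_quat(w[[1,2,3,0]]).as_matrix().T
def plane(c,uv,z):
    o,d=rays(c,uv); return o+d*((z-o[2])/d[:,2])[:,None]
def tri(c1,p1,c2,p2):
    o1,d1=rays(c1,p1);o2,d2=rays(c2,p2)
    s=np.linalg.lstsq(np.c_[d1[0],-d2[0]],o2-o1,rcond=None)[0]
    a=o1+s[0]*d1[0];b=o2+s[1]*d2[0]; return (a+b)/2,np.linalg.norm(a-b)
def blobs(im,thr=60,amin=150):
    m=(im.max(2)<thr).astype(np.uint8)
    m=cv2.morphologyEx(m,cv2.MORPH_CLOSE,np.ones((5,5),np.uint8))
    n,l,s,ce=cv2.connectedComponentsWithStats(m)
    return [(ce[i],s[i],np.argwhere(l==i)[:,::-1]) for i in range(1,n) if s[i][4]>amin]
E
python3 - <<'E'
from h import *
np.set_printoptions(precision=4,suppress=True)
for n in("scene","side"):
    c=calibration(n);im=cv2.imread(f"pics/{n}0.png")
    o,d=rays(c,[280,210]);print(n,o,d)
    for ce,s,px in blobs(im):
        if s[4]>4000 : continue
        P=plane(c,px,0.017)[:,:2]
        (cx,cy),wh,a=cv2.minAreaRect((P*1000).astype(np.float32))
        print(ce.round(),s[4],np.round([cx,cy],1),np.round(wh,0),round(a))
s,t=calibration("scene"),calibration("side")
print("bottle",plane(s,[214,304],.025),plane(t,[254,292],.025))
print("rack ends",plane(s,[[200,230],[290,180]],.03))
print(plane(s,[[0,0],[560,0],[560,420],[0,420]],0.0))
E
```

```text
scene [0.1543 0.8128 0.7473] [[ 0.3798 -0.6114 -0.6943]]
[420.   6.] 199 [ 650.8 -837.4] [60. 97.] 26
[167.  58.] 637 [1147.4 -192.9] [ 52. 353.] 53
[129.  80.] 1931 [1155.6  -54.1] [ 80. 377.] 54
[309. 115.] 495 [ 662.4 -141.2] [59. 99.] 30
[464. 110.] 387 [ 359.2 -342.3] [83. 46.] 9
[522. 165.] 344 [ 189.  -209.7] [ 53. 109.] 88
[483. 193.] 1031 [237.8 -84.2] [ 36. 217.] 11
[241. 189.] 925 [656.6 157.7] [ 51. 139.] 69
[371. 189.] 740 [428.4  23.1] [84. 60.] 41
[554. 233.] 171 [ 90.4 -54.2] [96. 21.] 87
[342. 249.] 1073 [407.4 198. ] [99. 53.] 0
[301. 298.] 1503 [415.  329.5] [111.  49.] 34
side [0.3942 0.9273 0.5079] [[ 0.1472 -0.8441 -0.5155]]
[405.  36.] 1413 [ -311.1 -5257. ] [7184.  440.] 85
[351.  34.] 1400 [  365.5 -4229.1] [4534.  544.] 82
[299. 113.] 2550 [ 582.  -790.3] [ 302. 1115.] 9
[151. 111.] 409 [1261.1 -625.5] [ 62. 842.] 35
[127. 126.] 1332 [1225.2 -403.8] [117. 790.] 38
[517. 141.] 193 [-209.5 -550. ] [108. 207.] 41
[425. 164.] 1328 [ 130.1 -298.7] [558. 133.] 68
[354. 146.] 257 [ 360.9 -368.7] [ 97. 141.] 8
[263. 155.] 322 [ 652.3 -204. ] [ 61. 162.] 12
[498. 198.] 408 [ -53.7 -140.6] [274. 163.] 70
[326. 196.] 436 [427.7  23.9] [111.  74.] 42
[236. 206.] 763 [645.6 116.5] [ 91. 173.] 55
[330. 234.] 735 [406.9 198.9] [94. 77.] 1
[320. 271.] 1163 [413.8 330.6] [130.  63.] 34
bottle [[0.5269 0.4189 0.025 ]] [[0.5258 0.4248 0.025 ]]
rack ends [[0.6448 0.3012 0.03  ]
 [0.5746 0.0969 0.03  ]]
[[ 1.8976 -0.2291  0.    ]
 [ 0.2971 -1.1384  0.    ]
 [ 0.008   0.3144  0.    ]
 [ 0.6806  0.7258  0.    ]]
```

```bash
python3 - <<'E'
from h import *
np.set_printoptions(precision=4,suppress=True)
s,t=calibration("scene"),calibration("side")
print(tri(s,[425,5],t,[378,28]),tri(s,[415,130],t,[337,172]),tri(s,[420,45],t,[332,98]))
print(calibration("wrist"))
E
```

```text
(array([0.3613, 0.1002, 0.4307]), np.float64(0.010269903806599099)) (array([ 0.4239, -0.2351, -0.0189]), np.float64(0.037700662816134094)) (array([ 0.4503, -0.2145,  0.211 ]), np.float64(0.008882392491550033))
{'fx': 366.6551235748574, 'fy': 366.6551235748574, 'cx': 283.79933510174243, 'cy': 214.64457610814353, 'xyz': array([ 0.3077, -0.4909,  0.3732]), 'rotation': array([ 0.8333, -0.1247,  0.0805, -0.5325])}
```

```bash
python3 - <<'E'
from h import *
np.set_printoptions(precision=3,suppress=True)
s,t=calibration("scene"),calibration("side")
for n,c,ps in(("scene",s,[[330,150],[418,135],[400,5],[432,5]]),("side",t,[[380,25],[365,12],[300,50],[230,175],[338,172],[405,62]])):
  for p in ps:
    o,d=rays(c,p)
    print(n,p,"z0:",plane(c,p,0)[0],[(o+d[0]*((y-o[1])/d[0][1])) for y in(-.15,-.2,-.25)])
cv2.imwrite("pics/w0.png",get_image("wrist")[:,:,::-1])
E
```

```text
scene [330, 150] z0: [ 0.568 -0.066  0.   ] [array([ 0.607, -0.15 , -0.071]), array([ 0.631, -0.2  , -0.114]), array([ 0.654, -0.25 , -0.156])]
scene [418, 135] z0: [ 0.421 -0.218  0.   ] [array([ 0.404, -0.15 ,  0.049]), array([ 0.417, -0.2  ,  0.013]), array([ 0.43 , -0.25 , -0.024])]
scene [400, 5] z0: [ 0.726 -0.851  0.   ] [array([ 0.485, -0.15 ,  0.315]), array([ 0.502, -0.2  ,  0.292]), array([ 0.52, -0.25,  0.27])]
scene [432, 5] z0: [ 0.638 -0.901  0.   ] [array([ 0.426, -0.15 ,  0.327]), array([ 0.44 , -0.2  ,  0.306]), array([ 0.454, -0.25 ,  0.284])]
side [380, 25] z0: [ 0.129 -4.628  0.   ] [array([ 0.343, -0.15 ,  0.409]), array([ 0.34 , -0.2  ,  0.405]), array([ 0.338, -0.25 ,  0.4  ])]
side [365, 12] z0: [ 0.31  -6.747  0.   ] [array([ 0.382, -0.15 ,  0.437]), array([ 0.382, -0.2  ,  0.433]), array([ 0.381, -0.25 ,  0.43 ])]
side [300, 50] z0: [ 0.836 -2.393  0.   ] [array([ 0.538, -0.15 ,  0.343]), array([ 0.544, -0.2  ,  0.335]), array([ 0.551, -0.25 ,  0.328])]
side [230, 175] z0: [ 0.721 -0.071  0.   ] [array([ 0.747, -0.15 , -0.04 ]), array([ 0.763, -0.2  , -0.066]), array([ 0.779, -0.25 , -0.091])]
side [338, 172] z0: [ 0.407 -0.162  0.   ] [array([ 0.407, -0.15 ,  0.006]), array([ 0.408, -0.2  , -0.018]), array([ 0.408, -0.25 , -0.041])]
side [405, 62] z0: [ 0.041 -2.1    0.   ] [array([ 0.269, -0.15 ,  0.327]), array([ 0.263, -0.2  ,  0.319]), array([ 0.257, -0.25 ,  0.31 ])]
```

View pics/w0.png

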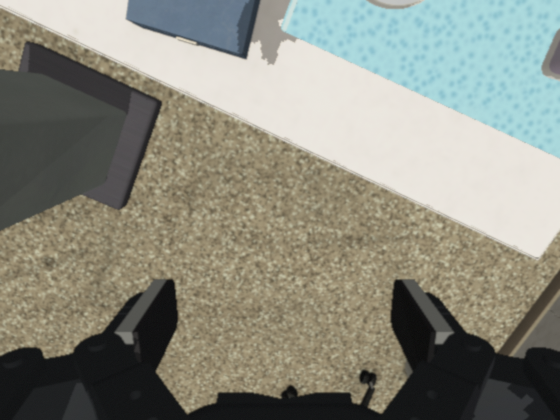

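The wrist view shows only the table edge and floor, and the fingers frame it at the bottom. The microscope eyepiece sticks out to about (0.34,-0.2,0.40), so I'll pass it close in by the base.

{"op": "apply_moves", "data": {
  "steps": [-1.5,3.6,-0.3,0,-3,7.2,-0.6,0,-4.5,10.8,-0.9,0,-6,14.4,-1.2,0,-7.5,18,-1.5,0,-9,21.6,-1.8,0,-10.5,25.2,-2,0,-11.5,28,-2.2,0]
}}

```text
clock: 0.82
position: [0.1255, -0.2381, 0.2084]
ee_rot: [-0.001, 0.977, 0.215, -0.0]
contact_force: [-0.3, -0.6, 0.3]
width: 0.0852
gripper_force: 0.0
```

{"op": "apply_moves", "data": {
  "steps": [2.5,2.2,0,0,5,4.5,0,0,7.5,7.3,0,0,9.5,10.5,0,0,11,14,0,0,12,17.8,0,0,12.5,21.5,0,0,13,25.2,0,0]
}}

```text
clock: 1.48
position: [0.2564, 0.012, 0.2095]
ee_rot: [0.0, 0.977, 0.215, 0.001]
contact_force: [1.4, -0.6, 0.3]
width: 0.0851
gripper_force: 0.0
```

{"op": "apply_moves", "data": {
  "steps": [2.5,2,1.5,-6,5,4,3,-12,7.5,6,4.5,-18,10,8,6.5,-24.8,12,10,8.5,-24.8,13,12,9,-24.8,13,12,9,-24.8]
}}

```text
clock: 2.07
position: [0.3899, 0.1335, 0.3006]
ee_rot: [-0.001, 1.0, 0.002, 0.002]
contact_force: [0.1, -0.8, 0.4]
width: 0.0857
gripper_force: 0.0
```

```bash
python3 - <<'E'
from h import *
import json
np.set_printoptions(precision=4,suppress=True)
c=calibration("wrist"); im=get_image("wrist")
cv2.imwrite("pics/w1.png",im[:,:,::-1]); np.save("w1.npy",c,allow_pickle=True)
for ce,s,px in blobs(im[:,:,::-1]):
    P=plane(c,px,0.034)[:,:2]
    b=cv2.minAreaRect((P*1000).astype(np.float32))
    print(ce.round(),s[4],b)
print(c,get_state()["position"])
E
```

```text
[110. 144.] 3309 ((416.8222351074219, 324.0906066894531), (110.23236083984375, 41.8640251159668), 33.69572448730469)
[380. 136.] 1965 ((427.7343444824219, 27.705333709716797), (76.55828094482422, 33.76371765136719), 42.863006591796875)
[227. 155.] 2301 ((405.4046936035156, 196.9500274658203), (92.23600769042969, 34.63145446777344), 0.022065991535782814)
[161. 223.] 162 ((327.14007568359375, 277.730712890625), (9.383855819702148, 26.038711547851562), 6.17960262298584)
[279. 377.] 33120 ((146.97662353515625, 139.39918518066406), (216.70205688476562, 784.838623046875), 0.3484705686569214)
{'fx': 366.6551235748574, 'fy': 366.6551235748574, 'cx': 283.79933510174243, 'cy': 214.64457610814353, 'xyz': array([0.4623, 0.1325, 0.4436]), 'rotation': array([ 0.7009, -0.1029,  0.1041, -0.6981])} [0.3877 0.1316 0.2995]
```

View pics/w1.png

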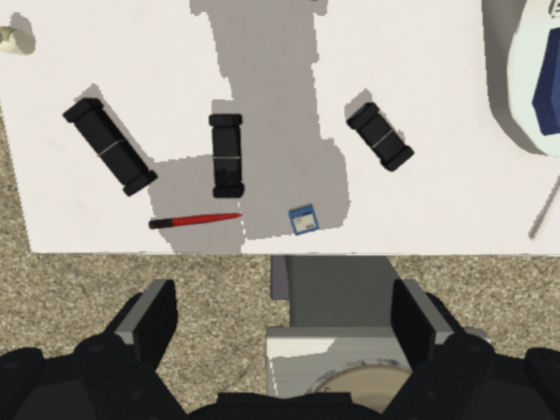

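The wrist view shows the short case at pixel (380,136), the spare at (227,155) and the long case at (110,144). The rack is out of view, so I'll move out over it.

{"op": "apply_moves", "data": {
  "steps": [3.5,1,0,0,7,2,0,0,10.5,3,0,0,14,4,0,0,16,5,0,0,17,5,0,0,17,5,0,0]
}}

```text
clock: 2.7
position: [0.5576, 0.1791, 0.2977]
ee_rot: [0.001, 1.0, 0.0, -0.001]
contact_force: [-0.5, 0.4, -0.5]
width: 0.0855
gripper_force: 0.0
```

```bash
python3 - <<'E'
from h import *
c=calibration("wrist"); im=get_image("wrist")
cv2.imwrite("pics/w2.png",im[:,:,::-1]); np.save("w2.npy",c,allow_pickle=True)
for ce,s,px in blobs(im[:,:,::-1]):
    P=plane(c,px,0.034)[:,:2]
    b=cv2.minAreaRect((P*1000).astype(np.float32))
    print(ce.round(),s[4],b)
print(c)
E
```

```text
[11. 26.] 596 ((702.2257690429688, 452.2656555175781), (39.70501708984375, 18.772308349609375), 0.9379505515098572)
[264. 109.] 3134 ((621.8512573242188, 198.2332763671875), (38.51472854614258, 102.19979095458984), 87.50994873046875)
[527. 118.] 2993 ((614.9594116210938, -84.46624755859375), (69.93505096435547, 61.45830154418945), 69.28057098388672)
[203. 118.] 369 ((613.1622924804688, 264.27191162109375), (34.46196365356445, 12.108436584472656), 84.9458236694336)
[ 32. 134.] 381 ((597.1708374023438, 454.59979248046875), (31.226022720336914, 26.3345890045166), 5.9172868728637695)
[325. 129.] 378 ((601.7749633789062, 132.6943817138672), (34.980979919433594, 12.888957023620605), 84.39292907714844)
[277. 368.] 36939 ((341.3435363769531, 182.795654296875), (783.4008178710938, 271.94818115234375), 89.86848449707031)
[267. 285.] 1785 ((411.34149169921875, 199.4271240234375), (31.428083419799805, 101.90434265136719), 89.76549530029297)
{'fx': 366.6551235748574, 'fy': 366.6551235748574, 'cx': 283.79933510174243, 'cy': 214.64457610814353, 'xyz': array([0.63092972, 0.17853929, 0.44017324]), 'rotation': array([-0.69897113,  0.10643503, -0.10507491,  0.69933555])}
```

View pics/w2.png

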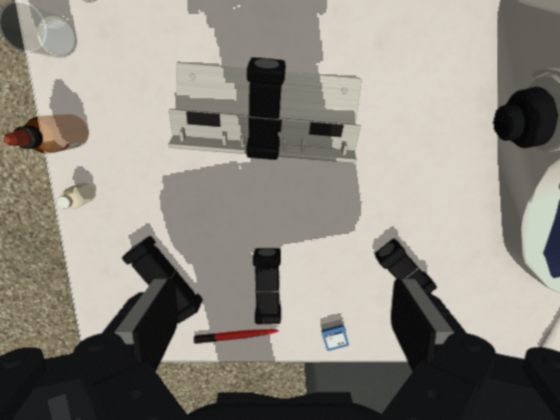

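The rack is clear in this view. The left pad is at pixel (203,118), the right pad at (325,129) and the racked case at (264,109). That gives a rack yaw of about -5°, the left foot near (0.592,0.266) and the right foot near (0.581,0.135). I'll start with the short case.

{"op": "apply_moves", "data": {
  "steps": [-1.8,-2.2,-2.5,6,-3.7,-4.3,-5,12,-5.5,-6.5,-7.5,18,-7.4,-8.7,-10,24.5,-9.2,-10.9,-12.5,31,-11.1,-13,-15,37,-12.9,-15.2,-17.5,43,-12.9,-15.2,-17.9,43]
}}

```text
clock: 3.42
position: [0.417, 0.0261, 0.1168]
ee_rot: [-0.002, 0.93, 0.367, -0.007]
contact_force: [-1.0, -0.5, -0.0]
width: 0.0857
gripper_force: 0.0
```

```bash
python3 - <<'E'
from h import *
print(get_state()["position"],get_state()["moment"])
c=calibration("wrist"); im=get_image("wrist")
cv2.imwrite("pics/w3.png",im[:,:,::-1])
for ce,s,px in blobs(im[:,:,::-1]):
    P=plane(c,px,0.034)[:,:2]
    print(ce.round(),s[4],cv2.minAreaRect((P*1000).astype(np.float32)))
E
```

```text
[0.41699793 0.02605741 0.11677115] [-0.08391448  0.02545387  0.01430402]
[56. 50.] 9387 ((405.8807067871094, 190.39349365234375), (93.94205474853516, 41.69383239746094), 0.10416273027658463)
[298. 202.] 5439 ((428.5957336425781, 26.326454162597656), (76.8841552734375, 32.65287780761719), 43.135963439941406)
[255. 371.] 39735 ((337.87689208984375, -38.112457275390625), (126.91718292236328, 437.4383544921875), 43.607643127441406)
[537. 315.] 1281 ((486.714111328125, -149.88589477539062), (44.13839340209961, 20.891469955444336), 0.4075870215892792)
```

{"op": "apply_moves", "data": {
  "steps": [0,-0.1,-3,0,0,-0.1,-6,0,0,-0.1,-8,0,0,-0.1,-9,0,0,-0.1,-9,0]
}}

```text
clock: 3.88
position: [0.4263, 0.0276, 0.0296]
ee_rot: [-0.001, 0.93, 0.367, -0.001]
contact_force: [-0.2, 0.4, -0.0]
width: 0.0851
gripper_force: 0.0
```

{"op": "apply_moves", "data": {
  "steps": [0.1,-0.1,-1.5,0,0.1,-0.1,-2.5,0,0.1,-0.1,-2.5,0]
}}

```text
clock: 4.13
position: [0.4287, 0.0265, 0.0056]
ee_rot: [-0.0, 0.93, 0.367, -0.0]
contact_force: [-0.3, -1.1, -0.1]
width: 0.0852
gripper_force: 0.0
```

{"op": "apply_moves", "data": {
  "steps": [0,0,0,0,0,0,0,0,0,0,0,0,0,0,0,0,0,0,0,0,0,0,0,0,0,0,0,0,0,0,0,0],
  "jaw": 255,
  "newtons": 20
}}

```text
clock: 4.8
position: [0.4292, 0.0262, 0.0061]
ee_rot: [0.0, 0.93, 0.367, 0.001]
contact_force: [-0.7, -0.1, 5.7]
width: 0.0298
gripper_force: 22.4
```

```bash
python3 - <<'E'
from h import *
s=get_state();print(s["position"],s["moment"],s["contact_force"],s["width"],s["gripper_force"])
E
```

```text
[0.4292188  0.02619383 0.00607042] [0.07864381 0.15394944 0.04348006] [-0.74169981 -0.12399964  5.67684861] 0.029765343431809182 22.380158454179764
```

{"op": "apply_moves", "data": {
  "steps": [0,0,1,0,0,0,2.5,0,0,0,4,0,0,0,5,0,0,0,5,0,0,0,5,0,0,0,5,0,0,0,5,0]
}}

```text
clock: 5.47
position: [0.4278, 0.0263, 0.0545]
ee_rot: [-0.0, 0.93, 0.367, -0.001]
contact_force: [0.3, -0.0, -2.7]
width: 0.0298
gripper_force: 21.3
```

```bash
cat >> h.py <<'E'
def feel():
    s=get_state();q=np.array(s["ee_rot"]);M=R.from_quat(q[[1,2,3,0]]).as_matrix()
    print(s["clock"],s["position"],"F",s["contact_force"],"M",s["moment"],"M tool",M.T@s["moment"],"toolx",M[:,0])
E
python3 - <<'E'
from h import *
np.set_printoptions(precision=3,suppress=True)
for i in range(4):
    feel();im=get_image("wrist")
cv2.imwrite("pics/w4.png",np.hstack([im[:,:,::-1][::1],get_image("side")[120:,200:400][:,:,::-1].repeat(1,0)[:0].reshape(0,0,3)]) if 0 else im[:,:,::-1])
E
```

```text
5.4667 [0.428 0.026 0.054] F [ 0.327 -0.034 -2.734] M [-0.036 -0.03  -0.012] M tool [-0.046 -0.003  0.012] toolx [ 0.731  0.683 -0.001]
5.5167 [0.428 0.026 0.055] F [ 0.336 -0.055 -2.54 ] M [ 0.012 -0.101 -0.005] M tool [-0.06   0.082  0.005] toolx [ 0.731  0.683 -0.001]
5.5667 [0.428 0.026 0.055] F [-0.534 -0.175 -2.149] M [ 0.042  0.012 -0.005] M tool [0.039 0.02  0.005] toolx [ 0.731  0.683 -0.001]
5.6167 [0.428 0.026 0.055] F [-0.67  -0.523 -2.646] M [0.064 0.02  0.01 ] M tool [ 0.06   0.029 -0.01 ] toolx [ 0.731  0.683 -0.001]
```

View pics/w4.png

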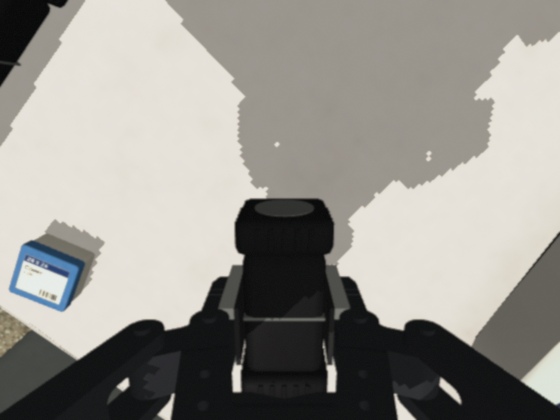

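The short case is held level between the pads, with one cap at pixel (284,226). The moment readings are noisy, so I'll average them.

```bash
cat >> h.py <<'E'
def feeln(n=30):
    A=[]
    for i in range(n):
        s=get_state();q=np.array(s["ee_rot"]);M=R.from_quat(q[[1,2,3,0]]).as_matrix()
        A.append(np.r_[M.T@s["moment"],s["contact_force"],s["effort"][3:]]);get_image("wrist")
    A=np.array(A);print("Mtool,F,eff456",A.mean(0).round(4),"\nse",(A.std(0)/n**.5).round(4),"last effort",A[-1,6:], "n/2:",A[:n//2].mean(0)[:3],A[n//2:].mean(0)[:3]);print(s["clock"],s["qpos"])
E
python3 -c "
from h import *
feeln(30)"
```

```text
Mtool,F,eff456 [-0.0055  0.0357  0.0093 -0.2065  0.0259 -2.2028 -0.0186  0.0236  0.    ] 
se [0.0057 0.0049 0.0055 0.073  0.0907 0.1087 0.     0.0006 0.    ] last effort [-1.83081371e-02  2.21676088e-02  3.94923262e-06] n/2: [-0.00116578  0.03426635  0.00532294] [-0.00974664  0.0371517   0.01334538]
7.1167 [-1.01219530e-01  2.45013867e-01  2.06328383e+00 -1.01310472e-04
  8.33230676e-01  7.18241024e-01]
```

The averaged moment is well above the noise, and the wrist joint torques agree with it. The heavy end is on the tool -x side, so I'll turn -48° to bring it towards the robot. I'll tilt the case in the grip by pressing its light end on the top of the foot stop.

{"op": "apply_moves", "data": {
  "steps": [1,1,1.5,-6.9,3,3,2,-13.8,5,5,2,-20.7,7,7,2,-27.6,9,9,1.5,-34.5,11,11.2,1,-41.4,11,11.2,0.5,-48,11,11.2,0.5,-48]
}}

```text
clock: 7.83
position: [0.539, 0.1393, 0.0591]
ee_rot: [0.0, 0.999, -0.043, -0.001]
contact_force: [-0.9, -0.6, -2.4]
width: 0.0296
gripper_force: 21.5
```

```bash
python3 - <<'E'
from h import *
get_image("wrist")
c=calibration("wrist"); print(get_state()["position"]); im=get_image("wrist")
cv2.imwrite("pics/w5.png",im[:,:,::-1])
for ce,s,px in blobs(im[:,:,::-1]):
    P=plane(c,px,0.0358)[:,:2]
    print(ce.round(),s[4],cv2.minAreaRect((P*1000).astype(np.float32)))
E
```

```text
[0.53781763 0.13844927 0.05935052]
[100.  97.] 23311 ((614.8213500976562, 208.2171173095703), (97.207275390625, 53.38017654418945), 8.66317367553711)
[ 12. 124.] 780 ((611.9812622070312, 250.71267700195312), (14.026267051696777, 12.79268741607666), 85.22608947753906)
[282. 122.] 2488 ((602.1396484375, 132.7981414794922), (35.77937698364258, 12.808238983154297), 85.23284149169922)
[282. 352.] 53614 ((502.5733947753906, 142.46548461914062), (320.3385009765625, 130.2938232421875), 85.14232635498047)
```

View pics/w5.png

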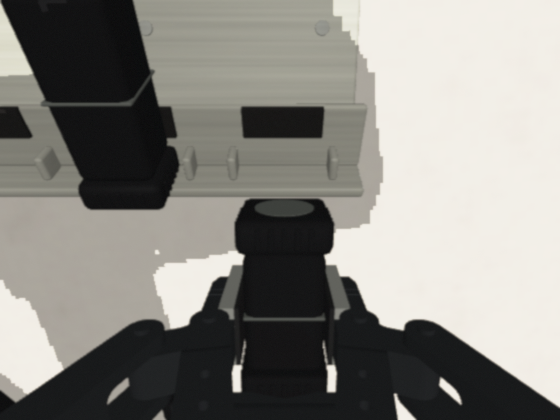

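The right pad is at pixel (282,122) and its cheeks are at columns 232 and 333. The case lines up at column 284, with its light cap over the stop. Lowering now to tilt it.

{"op": "apply_moves", "data": {
  "steps": [0,0,-0.8,0,0,0,-1.4,0,0,0,-1.8,0,0,0,-2.2,0,0,0,-2.6,0,0,0,-3,0,0,0,-3,0]
}}

```text
clock: 8.52
position: [0.5356, 0.1378, 0.0297]
ee_rot: [0.0, 0.999, -0.043, -0.003]
contact_force: [-4.4, -0.4, 1.9]
width: 0.0292
gripper_force: 25.4
```

```bash
python3 - <<'E'
from h import *
feel()
a=get_image("side");b=get_image("wrist")
cv2.imwrite("pics/s6.png",np.hstack([cv2.resize(a[150:270,190:350],(480,360)),cv2.resize(b[:,150:450],(257,360))])[:,:,::-1])
E
```

```text
8.5167 [0.53562088 0.13781677 0.02965096] F [-4.39055153 -0.37903354  1.8609181 ] M [ 0.06037503  0.48611196 -0.01893107] M tool [ 0.01833994 -0.48952138  0.01846146] toolx [ 0.99626114 -0.08622028 -0.00545912]
```

View pics/s6.png

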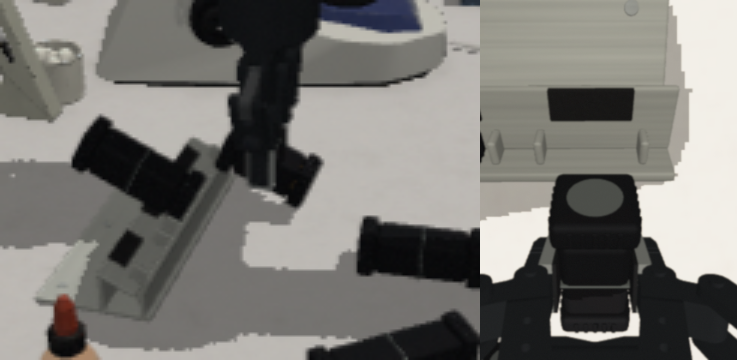

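The short case is tilted about parallel to the racked one, with its heavy end low and towards the robot. I'll lift it and carry it over the right bay.

{"op": "apply_moves", "data": {
  "steps": [-0.2,0,2,0,0,0,5,0,0.5,0,6.5,0,3.5,-0.3,6.5,0,6,-0.5,6,0,7.2,-0.6,5,0,7.2,-0.6,4,0,7.2,-0.6,3,0]
}}

```text
clock: 9.28
position: [0.6098, 0.1318, 0.0584]
ee_rot: [0.0, 0.999, -0.043, -0.001]
contact_force: [-0.3, 0.1, -2.8]
width: 0.0294
gripper_force: 24.8
```

```bash
python3 - <<'E'
from h import *
feel()
b=get_image("wrist");cv2.imwrite("pics/w7.png",np.hstack([b[:,130:450],cv2.resize(get_image("side")[150:270,190:310],(420,420))])[:,:,::-1])
E
```

```text
9.2833 [0.60977603 0.13179016 0.05836487] F [-0.26521878  0.11297341 -2.79786857] M [ 0.0236432  -0.00110211  0.01644499] M tool [ 0.02360533 -0.00094288 -0.01650916] toolx [ 0.99623084 -0.08669976 -0.00269417]
```

View pics/w7.png

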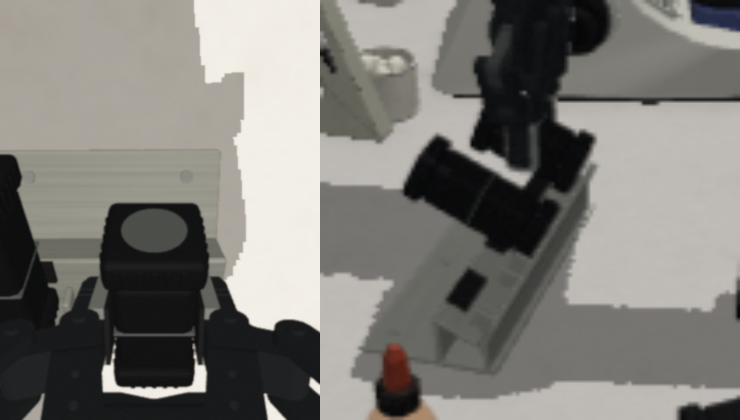

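The case is over the right bay, tilted and not turned. Next I lower it in small steps and watch the force.

{"op": "apply_moves", "data": {
  "steps": [0,0,-0.6,0,0,0,-1.2,0,0,0,-1.2,0,0,0,-1.2,0]
}}

```text
clock: 9.72
position: [0.6102, 0.1323, 0.0482]
ee_rot: [0.0, 0.999, -0.043, -0.0]
contact_force: [-0.6, 0.6, -1.8]
width: 0.0297
gripper_force: 24.9
```

{"op": "apply_moves", "data": {
  "steps": [0,0,-0.2,0,0,0,-0.4,0,0,0,-0.4,0]
}}

```text
clock: 9.97
position: [0.6109, 0.1323, 0.0444]
ee_rot: [0.0, 0.999, -0.043, 0.0]
contact_force: [0.5, -0.4, -1.6]
width: 0.0294
gripper_force: 24.9
```

Hardly any contact yet, so I continue down and along the slope towards the stop.

{"op": "apply_moves", "data": {
  "steps": [0,0,-0.2,0,0,0,-0.2,0]
}}

```text
clock: 10.13
position: [0.6117, 0.1322, 0.0426]
ee_rot: [-0.0, 0.999, -0.043, 0.001]
contact_force: [1.5, 0.3, -1.9]
width: 0.0299
gripper_force: 25.0
```

{"op": "apply_moves", "data": {
  "steps": [-0.2,0,-0.1,0,-0.4,0,-0.2,0,-0.5,0,-0.25,0,-0.5,0,-0.25,0]
}}

```text
clock: 10.47
position: [0.6115, 0.1322, 0.0427]
ee_rot: [-0.0, 0.999, -0.043, 0.007]
contact_force: [7.1, -0.5, 4.3]
width: 0.0299
gripper_force: 25.7
```

It is against the stop and the rest. I'll relieve the push, then open only part way to stay clear of the neighbour.

{"op": "apply_moves", "data": {
  "steps": [0.3,0,0.15,0,0.4,0,0.15,0]
}}

```text
clock: 10.63
position: [0.6116, 0.1322, 0.0426]
ee_rot: [-0.0, 0.999, -0.043, 0.002]
contact_force: [4.0, -0.2, 1.3]
width: 0.0296
gripper_force: 25.4
```

{"op": "apply_moves", "data": {
  "steps": [0,0,0,0,0,0,0,0,0,0,0,0,0,0,0,0],
  "jaw": 120
}}

```text
clock: 10.97
position: [0.6083, 0.1322, 0.0407]
ee_rot: [0.0, 0.999, -0.043, -0.001]
contact_force: [-0.7, -0.6, 0.2]
width: 0.0452
gripper_force: 0.0
```

{"op": "apply_moves", "data": {
  "steps": [0,0,2,0,0,0,5,0,0,0,8,0,0,0,10,0,-2,2,12,0,-5,5,13,6.5,-8,8,13,13,-10,11,13,19.5]
}}

```text
clock: 11.63
position: [0.5072, 0.2425, 0.1721]
ee_rot: [0.0, 0.992, 0.129, -0.0]
contact_force: [-0.9, 0.6, -0.2]
width: 0.0452
gripper_force: 0.0
```

```bash
python3 - <<'E'
from h import *
get_image("scene")
im=get_image("side")
for ce,s,px in blobs(im[:,:,::-1]):
    if 190<ce[0]<350 and 150<ce[1]<300: print("side",ce.round(),s, cv2.minAreaRect(px.astype(np.float32)))
c=calibration("wrist"); print(get_state()["position"],get_state()["qpos"]); im=get_image("wrist")
cv2.imwrite("pics/w8.png",im[:,:,::-1])
for ce,s,px in blobs(im[:,:,::-1]):
    P=plane(c,px,0.034)[:,:2]
    print(ce.round(),s[4],cv2.minAreaRect((P*1000).astype(np.float32)))
E
```

```text
side [263. 155.] [253 145  20  21 320] ((262.7500305175781, 155.25001525878906), (19.798988342285156, 19.091880798339844), 45.0)
side [330. 234.] [309 222  43  24 735] ((330.0975341796875, 233.6219482421875), (42.07441711425781, 19.32552146911621), 6.34019136428833)
side [320. 271.] [ 292  254   58   35 1171] ((320.62213134765625, 270.9681396484375), (23.55938148498535, 59.44536209106445), 75.3791275024414)
[0.50490532 0.24593828 0.17145621] [0.32742257 0.297072   1.62861837 0.00319547 1.21870311 1.63652001]
[26.  3.] 164 ((591.360107421875, 451.3997497558594), (4.2231879234313965, 21.033849716186523), 14.873979568481445)
[403.  61.] 7745 ((624.6582641601562, 190.1103515625), (44.019195556640625, 106.05854797363281), 77.3963394165039)
[298.  47.] 1061 ((612.876220703125, 264.29949951171875), (35.46531295776367, 13.539987564086914), 85.24894714355469)
[491. 102.] 7697 ((610.933837890625, 119.09127807617188), (53.84575653076172, 92.93934631347656), 71.64693450927734)
[272. 356.] 45760 ((396.4495544433594, 222.26441955566406), (219.11390686035156, 540.3607788085938), 15.051421165466309)
```

{"op": "apply_moves", "data": {
  "steps": [-3,2.7,-1,6.5,-6,5.4,-3,13,-8.5,7.6,-5,19.2,-9.5,8.5,-5,19.2,-9.5,8.5,-5,19.2,-9.5,8.5,-5,19.2],
  "jaw": 0
}}

```text
clock: 12.28
position: [0.4152, 0.3269, 0.121]
ee_rot: [0.001, 0.957, 0.29, 0.0]
contact_force: [0.2, -0.5, 0.3]
width: 0.0854
gripper_force: 0.0
```

```bash
python3 - <<'E'
from h import *
c=calibration("wrist"); print(get_state()["position"]); im=get_image("wrist")
cv2.imwrite("pics/w9.png",im[:,:,::-1])
for ce,s,px in blobs(im[:,:,::-1]):
    P=plane(c,px,0.034)[:,:2]
    print(ce.round(),s,cv2.minAreaRect((P*1000).astype(np.float32)))
E
```

```text
[0.41523267 0.32687786 0.12103528]
[278. 207.] [ 251  127   54  164 7284] ((415.18829345703125, 331.7195129394531), (111.13301086425781, 32.69477844238281), 33.70207977294922)
[294. 370.] [    0   248   560   172 37151] ((335.26544189453125, 277.302978515625), (145.666748046875, 442.1458435058594), 33.664039611816406)
[259. 329.] [241 316  38  27 490] ((335.2259521484375, 293.273193359375), (11.082493782043457, 30.852502822875977), 6.923513412475586)
```

{"op": "apply_moves", "data": {
  "steps": [0,0.2,-3,0,0,0.5,-6.5,0,0,0.5,-9.5,0,0,0.5,-11,0,0,0.5,-11.5,0,0,0.5,-11.5,0]
}}

```text
clock: 12.83
position: [0.4158, 0.3311, 0.0055]
ee_rot: [0.0, 0.957, 0.289, -0.001]
contact_force: [-0.5, 0.2, 0.5]
width: 0.0855
gripper_force: 0.0
```

{"op": "apply_moves", "data": {
  "steps": [0,0,0,0,0,0,0,0,0,0,0,0,0,0,0,0,0,0,0,0,0,0,0,0,0,0,0,0],
  "jaw": 255,
  "newtons": 20
}}

```text
clock: 13.42
position: [0.4154, 0.3326, 0.0074]
ee_rot: [-0.0, 0.957, 0.29, 0.001]
contact_force: [-0.2, -1.0, 5.6]
width: 0.0295
gripper_force: 22.2
```

{"op": "apply_moves", "data": {
  "steps": [0,0,0.7,0,0,0,2,0,0,0,3.5,0,0,0,5,0,0,0,5,0,0,0,5,0,0,0,5,0]
}}

```text
clock: 14.0
position: [0.414, 0.3319, 0.0557]
ee_rot: [0.0, 0.957, 0.29, -0.001]
contact_force: [-0.9, -0.6, -2.5]
width: 0.0298
gripper_force: 21.2
```

```bash
python3 -c "
from h import *
feeln(16)
im=get_image('side')
for ce,s,px in blobs(im[:,:,::-1]): 
    if 190<ce[0]<400 and 150<ce[1]<300: print('side',ce.round(),s, cv2.minAreaRect(px.astype(np.float32)))
"
```

```text
Mtool,F,eff456 [-4.5000e-03  4.3900e-02  8.1000e-03  8.0300e-02 -8.9100e-02 -1.9575e+00
 -1.9000e-03  5.3300e-02 -0.0000e+00] 
se [7.700e-03 6.800e-03 5.500e-03 9.760e-02 1.037e-01 9.320e-02 1.000e-04
 4.300e-03 0.000e+00] last effort [-2.58085041e-03  5.30631817e-02 -4.35694369e-05] n/2: [-0.01090172  0.04952019  0.01435075] [0.00188463 0.03824895 0.00192897]
14.75 [ 5.44481150e-01  3.70607644e-01  1.85006556e+00 -1.18740810e-04
  9.20901092e-01  1.52623471e+00]
side [263. 155.] [253 145  20  21 318] ((262.5000305175781, 155.00001525878906), (19.091880798339844, 19.091880798339844), 45.0)
side [306. 212.] [ 214  158  140  112 5595] ((283.13848876953125, 213.23104858398438), (138.53160095214844, 111.10997009277344), 0.6740369200706482)
```

The averages again put the heavy end on tool -x, more strongly than for the short case. I'll turn -38.5° and use the same tilting trick at the left bay.

{"op": "apply_moves", "data": {
  "steps": [1.5,-0.7,1.5,-6.5,4,-1.8,2,-13,7,-3.1,2,-19.5,10,-4.5,2,-26,13,-5.8,1.5,-32.5,14.2,-6.3,1,-38.5,14.2,-6.3,0.6,-38.5,14.2,-6.3,0.6,-38.5]
}}

```text
clock: 15.52
position: [0.5562, 0.2685, 0.061]
ee_rot: [0.0, 0.999, -0.041, -0.001]
contact_force: [-0.5, -0.3, -2.3]
width: 0.0296
gripper_force: 21.2
```

```bash
python3 - <<'E'
from h import *
get_image("wrist")
c=calibration("wrist"); print(get_state()["position"],get_state()["contact_force"]); im=get_image("wrist")
cv2.imwrite("pics/w10.png",im[:,:,::-1])
for ce,s,px in blobs(im[:,:,::-1]):
    P=plane(c,px,0.0358)[:,:2]
    print(ce.round(),s,cv2.minAreaRect((P*1000).astype(np.float32)))
E
```

```text
[0.55528956 0.26886204 0.06140661] [ 0.37447263  0.51698987 -2.83007338]
[461. 103.] [  383     0   177   222 24385] ((616.1060180664062, 186.74853515625), (53.266815185546875, 105.03805541992188), 71.61930847167969)
[545. 169.] [ 522  119   38  103 2642] ((585.3889770507812, 145.59014892578125), (48.96748352050781, 16.912168502807617), 7.848803520202637)
[284. 330.] [    0   123   560   297 59642] ((536.083740234375, 271.53973388671875), (324.342529296875, 166.912109375), 85.19910430908203)
```

{"op": "apply_moves", "data": {
  "steps": [0,0,-1,0,0,0,-1.6,0,0,0,-2,0,0,0,-2.4,0,0,0,-2.8,0,0,0,-3,0,0,0,-3,0]
}}

```text
clock: 16.2
position: [0.5533, 0.2699, 0.0323]
ee_rot: [0.0, 0.999, -0.041, -0.003]
contact_force: [-5.2, 2.0, 3.7]
width: 0.0296
gripper_force: 25.5
```

```bash
python3 - <<'E'
from h import *
feel()
a=get_image("side");b=get_image("wrist")
cv2.imwrite("pics/s11.png",np.hstack([cv2.resize(a[150:270,190:350],(480,360)),cv2.resize(b[:,150:450],(257,360))])[:,:,::-1])
E
```

```text
16.2 [0.55326877 0.26989462 0.03226731] F [-5.24742708  1.97056342  3.71668885] M [0.23458    0.69255851 0.01660322] M tool [ 0.1769231  -0.70945038 -0.01786363] toolx [ 0.99661953 -0.08197745 -0.00540469]
```

View pics/s11.png

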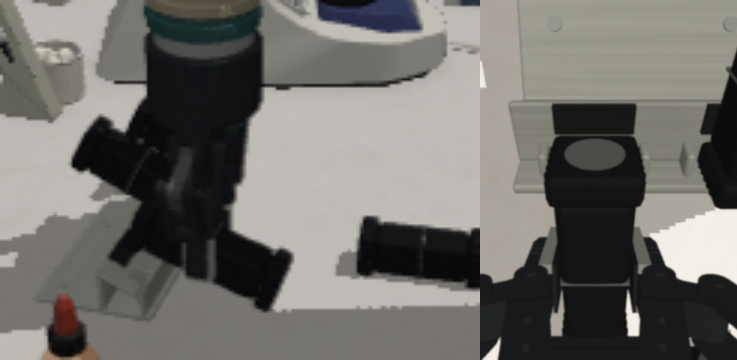

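The long case is tilted about 25° with its heavy end low, and its light cap at about x=595 in the picture is centred between the cheeks at 543 and 645. I'll lift it and carry it over the left bay.

{"op": "apply_moves", "data": {
  "steps": [-0.2,0,2,0,-0.2,0,5,0,0,0,6.5,0,3.5,-0.3,6.5,0,6.5,-0.5,6.3,0,8.3,-0.7,5.5,0,8.3,-0.7,4.2,0,8.3,-0.7,3.3,0]
}}

```text
clock: 16.97
position: [0.64, 0.262, 0.0637]
ee_rot: [0.0, 0.999, -0.041, -0.0]
contact_force: [-1.3, 0.1, -3.3]
width: 0.0293
gripper_force: 24.7
```

{"op": "apply_moves", "data": {
  "steps": [0,0,-0.4,0,0,0,-0.8,0,0,0,-0.8,0,0,0,-0.8,0]
}}

```text
clock: 17.3
position: [0.6391, 0.2625, 0.0575]
ee_rot: [0.0, 0.999, -0.041, -0.0]
contact_force: [-0.8, 0.0, -2.1]
width: 0.03
gripper_force: 24.7
```

{"op": "apply_moves", "data": {
  "steps": [0,0,-0.2,0,0,0,-0.4,0,0,0,-0.4,0]
}}

```text
clock: 17.55
position: [0.6395, 0.2622, 0.0535]
ee_rot: [0.0, 0.999, -0.041, 0.0]
contact_force: [-0.6, 0.2, -1.9]
width: 0.0296
gripper_force: 24.7
```

{"op": "apply_moves", "data": {
  "steps": [0,0,-0.2,0,0,0,-0.2,0,0,0,-0.2,0]
}}

```text
clock: 17.8
position: [0.6396, 0.2621, 0.0513]
ee_rot: [0.0, 0.999, -0.041, -0.0]
contact_force: [0.4, 0.2, -1.8]
width: 0.0294
gripper_force: 24.7
```

Almost no contact yet, so I slide it along the slope towards the stop.

{"op": "apply_moves", "data": {
  "steps": [-0.2,0,-0.1,0,-0.3,0,-0.15,0,-0.3,0,-0.15,0]
}}

```text
clock: 18.05
position: [0.6391, 0.2623, 0.0512]
ee_rot: [-0.0, 0.999, -0.041, 0.003]
contact_force: [5.4, -1.2, 1.4]
width: 0.0293
gripper_force: 25.1
```

{"op": "apply_moves", "data": {
  "steps": [-0.2,0,-0.1,0,-0.3,0,-0.2,0,-0.3,0,-0.2,0]
}}

```text
clock: 18.3
position: [0.6391, 0.2623, 0.0511]
ee_rot: [-0.001, 0.999, -0.041, 0.006]
contact_force: [9.1, -0.7, 6.0]
width: 0.0293
gripper_force: 25.8
```

{"op": "apply_moves", "data": {
  "steps": [0.3,0,0.15,0,0.5,0,0.2,0]
}}

```text
clock: 18.47
position: [0.6394, 0.2623, 0.0507]
ee_rot: [-0.0, 0.999, -0.042, 0.001]
contact_force: [1.6, -0.7, 0.5]
width: 0.0297
gripper_force: 24.9
```

{"op": "apply_moves", "data": {
  "steps": [0,0,0,0,0,0,0,0,0,0,0,0,0,0,0,0],
  "jaw": 120
}}

```text
clock: 18.8
position: [0.6375, 0.2622, 0.0492]
ee_rot: [0.0, 0.999, -0.041, -0.001]
contact_force: [-0.3, -0.1, 0.9]
width: 0.0453
gripper_force: 0.0
```

{"op": "apply_moves", "data": {
  "steps": [0,0,2,0,0,0,5,0,0,0,8,0,0,0,11,0,-3,0,14,0,-7,0,16,0,-10.5,0,17,0,-12,0,17,0]
}}

```text
clock: 19.47
position: [0.5145, 0.2626, 0.223]
ee_rot: [-0.001, 0.999, -0.041, 0.0]
contact_force: [-0.5, 0.5, 0.0]
width: 0.0449
gripper_force: 0.0
```

```bash
python3 - <<'E'
from h import *
np.set_printoptions(precision=4,suppress=True)
for i in range(3): get_image("wrist")
c=calibration("wrist"); print(get_state()["position"],get_state()["clock"]); im=get_image("wrist")
np.save("im.npy",im)
for ce,s,px in blobs(im[:,:,::-1]):
    if 300<s[4]<9000: print(ce.round(),s,cv2.minAreaRect(px.astype(np.float32)))
# expected seated silhouettes
def proj(c,P):
    M=R.from_quat(np.array(c["rotation"])[[1,2,3,0]]).as_matrix();q=(P-c["xyz"])@M
    return np.c_[c["cx"]+c["fx"]*q[:,0]/-q[:,2],c["cy"]-c["fy"]*q[:,1]/-q[:,2]]
ya=np.radians(-4.8);a=np.radians(25)
X=np.array([np.cos(ya)*np.cos(a),np.sin(ya)*np.cos(a),np.sin(a)]);Y=np.array([-np.sin(ya),np.cos(ya),0]);Z=np.cross(X,Y)
for n,f,L in(("long",[.5923,.2660,.024],.112),("mid",[.5867,.2004,.024],.094),("short",[.5811,.1347,.024],.076)):
    P=np.array([np.array(f)+u*X+v*Y+w*Z for u in(0,L) for v in(-.017,.017) for w in(0,.034)])
    print(n,proj(c,P).min(0).round(),proj(c,P).max(0).round(), cv2.minAreaRect(proj(c,P).astype(np.float32)))
for n in("scene","side"):
    cc=calibration(n);im=get_image(n)
    B=blobs(im[:,:,::-1])
    for ce,s,px in B:
        if 300<s[4]<2500 and 190<ce[0]<400 and 130<ce[1]<320: print(n,ce.round(),s)
    for nm,f,L in(("long",[.5923,.2660,.024],.112),("mid",[.5867,.2004,.024],.094),("short",[.5811,.1347,.024],.076)):
        P=np.array([np.array(f)+u*X+v*Y+w*Z for u in(0,L) for v in(-.017,.017) for w in(0,.034)])
        print(nm,proj(cc,P).min(0).round(),proj(cc,P).max(0).round())
E
```

```text
[0.5175 0.2624 0.2205] 19.6167
[271.  57.] [ 249    0   45  116 4732] ((270.72283935546875, 57.46781921386719), (116.03877258300781, 42.24852752685547), 88.49256896972656)
[356.  58.] [ 328    0   64  118 5241] ((356.6543884277344, 57.594337463378906), (50.55181884765625, 124.34745025634766), 8.806793212890625)
[441.  62.] [ 405    8   80  110 5427] ((441.97161865234375, 62.63238525390625), (59.507083892822266, 119.26753997802734), 15.679524421691895)
[ 61. 110.] [ 40  95  34  31 502] ((57.95384979248047, 109.83076477050781), (32.45114517211914, 29.469144821166992), 74.74488067626953)
long [239. -56.] [294. 119.] ((266.1846923828125, 31.649669647216797), (55.71355056762695, 175.07733154296875), 0.12219232320785522)
mid [327. -24.] [396. 119.] ((361.0054931640625, 47.860862731933594), (59.17888259887695, 147.7347869873047), 4.82560396194458)
short [401.   4.] [488. 120.] ((443.7690734863281, 62.91931915283203), (65.57642364501953, 125.05811309814453), 12.833596229553223)
scene [241. 190.] [218 167  47  46 936]
scene [215. 206.] [ 187  180   57   53 1233]
scene [342. 249.] [ 316  230   53   40 1059]
long [185. 176.] [246. 236.]
mid [215. 164.] [268. 216.]
short [244. 152.] [288. 197.]
side [233. 208.] [ 193  177  130   63 2430]
side [330. 234.] [309 222  43  24 735]
long [193. 196.] [250. 242.]
mid [213. 187.] [260. 226.]
short [231. 179.] [268. 211.]
```

Each case's outline matches its seated position in the views where it is separable, and the spare has not moved. Handing in.

```bash
python3 -c "
from rig import *
print(sign_off())"
```

```text
the job is handed in; nothing more can be done
None
```

I put the short case in the right bay and the long case in the left bay, both heavy end down against the foot stop, and handed the job in at about 20 s; the final camera check matched the seated positions, but no verdict was shown.

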